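Refit the retaining clip of a casting-flask clamp

TASK

Refit the retaining clip of the flask clamp: take the clip with the red grip from the mat, lay it on the clamp arm's flat tail and slide it along the tail into the groove under the head of the upright shaft until it snaps fully home, then let go of it. Go slowly and by feel, for the arm is set at a height that is not known, and push only gently, never with more than about 25 N; leave the clip with the blue grip and everything else as it stands.

Things in the scene. Friction and masses are not known exactly. Their poses are not given: they have to be found in the camera images.
- clip_grip (a point): Centre of the red plastic grip of the loose steel clip: an upright block 14 mm thick along the clip's x, 22 mm wide along y, 37 mm high, on the clip's 4 mm plate. This centre is 22 mm above the plate's underside; the grip's top 41 mm above it. x points from the grip to the clip's open mouth, z up. The clip lies flat on the mat, plate down, about 80 g.
- clip_seat (a point): Seat centre of the red-grip clip, on its plate's underside, 50 mm ahead (x) of the grip's centre: it lies on the shaft's axis when the clip is home. The mouth opens to x and ends 12 mm ahead of it.
- clip: The red-grip clip; origin and axes as clip_seat. Two sprung legs, one each side in y (33 mm over both, 38 mm when spread), form a 4 mm thick horseshoe. Their round lips, 7 mm ahead of the origin, stand 12 mm apart and must spread to pass the 16 mm shaft neck: this takes about 5 to 18 N of push. Once past they snap in, and the clip stops solid against the neck.
- clamp_axis (a point): Point on the axis of the clamp's upright steel shaft, on top of the dark base plate (16 mm above the table). x points along the green hold-down arm from tail to front end, z up. The arm is a flat bar 44 mm wide; its flat top reaches 90 mm back (-x) and 120 mm forward of the axis and stands 40 to 70 mm above this point, each time different and not measured: feel for it.
- clamp: The fixed flask clamp; origin on the table under the shaft's axis, base plate 220 x 120 x 16 mm. Out of the green arm's flat top rises the steel shaft: first a groove, neck 16 mm across and 6 mm high, directly on the arm's top, then a round head 24 mm across, 14 mm high. The clip slides in +x from the tail, flat on the arm's top, under the head, into the groove.
- spare_grip (a point): Centre of the blue grip (same block, 22 mm above the plate's underside) of another, larger rigid clip on the same mat: not wanted, leave it.
- mat: Fixed black rubber parts mat, 130 x 230 x 6 mm, origin at the centre of its underside on the table; both clips lie on it.
- wax: Round jar with white lid and green band, 72 mm across, 50 mm high; origin under its centre. Leave it.
- tree: Brass casting tree on a round foot, 52 mm across, 110 mm high; origin under its centre. Leave it.
- button: Brass ingot disc, 48 mm across, 34 mm high; origin under its centre. Leave it.
Not all that is in view belongs to the job. What is shaped like the clip but green is not meant.

How it is judged:
By the outcome, as a careful person would: the job done as asked, in the order asked, and still so for the second after the job is handed in, with the robot touching nothing.
It also fails if it takes over 64 s, if anything falls off the work surface, if the arm or the gripper's body presses on something with over 40 N, if the wrist force passes 120 N, or if a joint passes its speed limit or range.

ROBOT

A 6-joint arm with a two-finger parallel gripper is mounted at the origin on the work surface. World frame = base frame: x ahead of the robot, y to its left, z up, the work surface at z = 0. Lengths are in m, angles in rad, forces in N, time in s.
With the tool pointing down it reaches from about 0.3 to 0.875 m from the base axis. Payload 6.4 kg.
Tool frame: the origin (TCP) lies midway between the tips of the shut fingers; the grasp point (between the pads) lies 19 mm behind it (ctrl.pinch_z is the distance from the TCP to the grasp point, in m); z points along the fingers, y is the line along which they close (so a half turn about z gives the same grasp; the last joint's range is limited). The gripper opens to 85 mm and grips with 20 to 120 N. Pads are 22 mm wide; open, the fingers measure 114 mm over their backs; the gripper's body (76 mm by 85 mm) begins 54 mm behind the grasp point. The pads swing forward as they close: fully open they stand 13 mm farther back than shut.
Start: joints at [-1.372, 0.181, 1.607, -0, 1.354, -0.206], TCP at [0.226, -0.529, 0.231] pointing down, gripper open.
Joint ranges: [-2.99, 2.99], [-0.89, 2.07], [0.3, 2.58], [-1.14, 4.28], [0, 2.63], [-3.12, 3.12]. Speed limits (rad/s): [2.57, 2.57, 3.01, 3.14, 3.14, 3.14].

INTERFACE

Orientations are given as a unit quaternion [w, x, y, z].
In Python, from bench import ctrl gives the robot as it stands.
- The arm moves only by the tool apply_moves, never from a script. Its argument "moves" is a list of rows, each an object with "jaw": the opening, from 0 (shut) to 1 (fully open); "offset": the shift along the tool's x, y, z in mm, a list of three; "rot": the turn, a rotation vector about the tool's x, y, z in degrees, a list of three. In form: [{"jaw": jaw, "offset": [dx, dy, dz], "rot": [ax, ay, az]}, ...]. A call has exactly 5 rows; each row shifts and turns the commanded pose from where the row before left it, along the tool's axes as they then stand; what a row does not reach is not made up. A row lasts 1/8 s, in which the tool goes at most 62.5 mm and 10.7 degrees, less where a joint would pass 70% of its speed; a pose out of reach is approached as far as the arm can. A call is refused whole if a number of a shift passes 62.5 or a number of a turn 10.7, either way. A call with a gripper value outside its range is refused whole. The fingers move at their own pace and stop on an object; the grip force is fixed at half the most. Time passes only in rows, so rows that do not move let the fingers close, or fill a call up. It gives the time, the measured TCP pose, the force, the opening and the grip force at its end, in the units of the state.
- ctrl.get_obs(): the state, without advancing time (a new reading comes with each control period).
- ctrl.camera(name): name is "scene" or "side" or "wrist"; returns (picture, depth): 400x640x3 uint8, red, green, blue; 400x640 float32, m along the optical axis (not along the pixel's ray), 0 where there is no reading.
- ctrl.camera_params(name): a dict with "K" (3x3 intrinsics, pixels), "cam_to_world" (4x4, takes a point from camera to world coordinates); the wrist camera has in their place "mount" (4x4, takes a point from camera to tool coordinates, whose origin is the TCP and whose axes are the flange's). Camera axes: x right, y down, z forward; pixel columns grow to the right and rows downward; lengths in m; the calibration is good to about 2 mm. A picture is of the moment at which its call begins: read the wrist's pose just before it. camera_params takes no time and is no camera call.
- ctrl.hand_in(): hands the job in; it is judged then, once.
Trained networks look in the newest picture that a camera, given by its name, has taken for a name from the list of things; names that differ only in an ending like _2 or _b are one class to them, and where a whole thing is asked for, a point or a joint stands for the part that bears it (a point fixed in the world has none). Each returns a list of dicts, best first, with "score" (0 to 1); they miss things now and then, are a little off and sometimes report something else, mostly with a low value. They report only what shows in the picture. A call takes as long as a camera call. They do not tell look-alikes from the thing itself.
- ctrl.outline_of(camera, target): "region" (400x640 bool, what is visible of it) and "position" ([column, row] in pixels, amid what is visible of it).
The state is a dict: "time_s": time; "q": joint angles; "dq": joint speeds; "joint_efforts": joint torques, N m; "eef_pos": TCP position; "eef_rot": TCP orientation; "wrist_force": force on the tool from outside, world axes, zero at the start; "torque": the same for the moment, N m; "opening": opening from 0.0 (shut) to 1.0 (fully open); "grasp_force": force on a finger pad.
Only numpy, scipy, OpenCV 4.12 (cv2) and the standard library are available. Lean on these libraries where they do the work, as an engineer would, in place of code of your own. Each camera call takes 0.05 s, during which the arm holds its last target. There are 200 camera calls.

## Working session

There is one attempt and no reset: what is moved stays moved. The work goes in short steps, Python scripts to look and compute and a tool call to move; the robot and the scene stay as the last step left them, time stands still between calls to the robot, and variables do not carry over. Pictures are saved under pics/ and viewed, at most 10 in all, crops included, and the job is handed in when it is done.

Besides the shell and the picture viewer there is one more tool, called after "Emit:" as name([rows], argument=value, ...), one row to a line, values as JSON. apply_moves: Moves the arm, as the interface text tells. Its arguments: {"type":"object","properties":{"moves":{"type":"array"}},"required":["moves"]}

```bash
mkdir -p pics; ls; cat > h.py <<'E'
import numpy as np, cv2
from bench import ctrl
from scipy.spatial.transform import Rotation as R
def T_tool():
    o=ctrl.get_obs(); T=np.eye(4); q=o["eef_rot"]; T[:3,:3]=R.from_quat([q[1],q[2],q[3],q[0]]).as_matrix(); T[:3,3]=o["eef_pos"]; return T
def shot(name):
    p=ctrl.camera_params(name)
    M=T_tool()@np.array(p["mount"]) if name=="wrist" else np.array(p["cam_to_world"])
    im,d=ctrl.camera(name); K=np.array(p["K"])
    v,u=np.mgrid[:400,:640]
    P=np.stack([(u-K[0,2])/K[0,0]*d,(v-K[1,2])/K[1,1]*d,d],-1)@M[:3,:3].T+M[:3,3]
    P[d<=0]=np.nan
    return im,d,P,K,M
def save(im,n): cv2.imwrite("pics/"+n,im[...,::-1])
E
python3 - <<'E'
from h import *
print(ctrl.get_obs())
for c in ["scene","side","wrist"]:
    im,d,P,K,M=shot(c); save(im,c+"0.png"); np.savez("pics/"+c+"0.npz",im=im,P=P)
    print(c,M[:3,3].round(3),M[:3,2].round(2),K[0,0])
    for t in ["clip_grip","spare_grip","clip","clamp","mat","wax","tree","button"]:
        for r in ctrl.outline_of(c,t)[:3]:
            m=r["region"]; print(t,round(r["score"],2),np.round(r["position"]),m.sum(),np.nanmedian(P[m],0).round(3),np.nanmax(P[m][:,2]).round(3) if m.sum() else 0)
E
```

```text
pics
{'time_s': 0.0, 'q': array([-1.37229656e+00,  1.81528435e-01,  1.60799222e+00, -5.12986143e-06,
        1.35375912e+00, -2.06271386e-01]), 'dq': array([-0.00056609,  0.00121015,  0.00016735, -0.00235342, -0.00080771,
        0.00049858]), 'joint_efforts': array([ 4.82793203e-04, -4.44869292e+01, -3.51337230e+01, -3.61962066e-04,
        9.09741124e-03,  1.14003441e-05]), 'eef_pos': array([ 0.22636253, -0.52799093,  0.23039884]), 'eef_rot': array([-8.43565596e-04,  9.79589388e-01,  2.01007260e-01,  7.73641723e-07]), 'wrist_force': array([-0.46564998, -0.55338501, -0.22738377]), 'torque': array([-0.02896867, -0.04296896,  0.02722923]), 'grasp_force': 0.0, 'opening': 1.0024633002921985}
scene [ 1.283 -0.324  0.826] [-0.68  0.19 -0.7 ] 382.5614556355938
clip_grip 0.78 [419. 205.] 204 [0.618 0.204 0.006] 0.043
clip_grip 0.67 [456. 208.] 264 [0.689 0.266 0.03 ] 0.037
clip_grip 0.57 [417. 165.] 176 [0.466 0.254 0.012] 0.049
spare_grip 0.59 [376. 164.] 158 [0.436 0.131 0.014] 0.049
clip 0.71 [422. 201.] 243 [0.619 0.199 0.005] 0.044
clip 0.56 [418. 165.] 125 [0.461 0.256 0.014] 0.049
cl
[... 622 characters left out ...]
e_grip 0.24 [221. 268.] 864 [0.721 0.162 0.049] 0.056
clip 0.86 [256. 290.] 284 [0.616 0.207 0.007] 0.046
clip 0.76 [307. 327.] 380 [0.474 0.256 0.012] 0.052
clip 0.61 [393. 329.] 313 [0.294 0.226 0.007] 0.044
clamp 0.71 [319. 198.] 2873 [ 0.542 -0.114  0.02 ] 0.087
mat 0.74 [318. 311.] 4573 [0.465 0.203 0.007] 0.05
mat 0.45 [372. 121.] 278 [ 0.463 -0.512  0.027] 0.112
mat 0.17 [307. 329.] 363 [0.474 0.257 0.012] 0.052
wax 0.7 [218. 267.] 879 [0.722 0.162 0.049] 0.056
tree 0.64 [214. 314.] 451 [0.678 0.279 0.032] 0.037
tree 0.63 [372. 114.] 338 [ 0.461 -0.514  0.019] 0.112
button 0.86 [213. 314.] 454 [0.679 0.279 0.032] 0.037
wrist [ 0.299 -0.498  0.374] [-0.28 -0.12 -0.95] 353.2058794533493
```

View pics/side0.png

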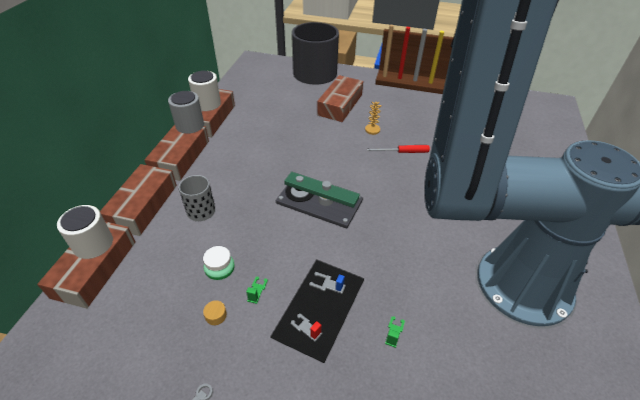

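View pics/scene0.png

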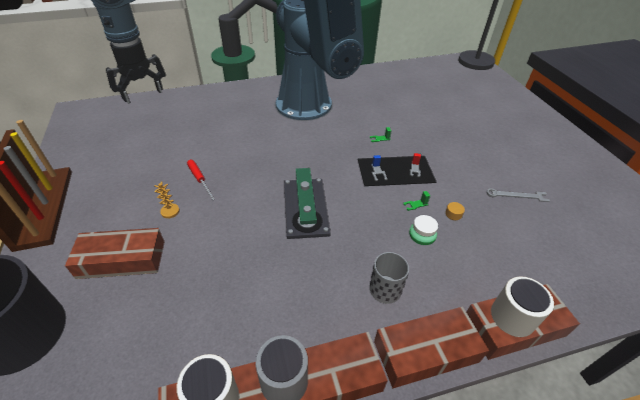

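The side view shows the red clip at (307,327), the blue one at (328,284), and green decoys at (257,289) and (394,331). The clamp's shaft head is at about (327,183), with the tail towards the robot (right) and the arm's front pad at the left. Next I'll get numbers.

```bash
python3 - <<'E'
from h import *
for c in ["side","scene"]:
    z=np.load(f"pics/{c}0.npz"); im=z["im"].astype(int); P=z["P"]; hsv=cv2.cvtColor(z["im"],cv2.COLOR_RGB2HSV)
    r,g,b=im[...,0],im[...,1],im[...,2]
    reg=(P[...,0]>.38)&(P[...,0]<.57)&(P[...,1]>.05)&(P[...,1]<.35)
    red=reg&(r>120)&(g<60)&(b<60)
    print(c,"red",red.sum(),np.nanmedian(P[red],0).round(4), np.nanpercentile(P[red],[2,98],axis=0).round(4).tolist())
    t=red&(P[...,2]>.043)
    print(" top",t.sum(),np.nanmean(P[t],0).round(4))
    gm=reg&(r>90)&(abs(r-g)<25)&(abs(r-b)<25)&(P[...,1]>.2)
    p=P[gm]; print(" grey",gm.sum(),np.nanmean(p,0).round(4)); m=p[:,:2]-np.nanmean(p[:,:2],0); w,V=np.linalg.eigh(m.T@m); print("  axis",V[:,1],np.degrees(np.arctan2(V[1,1],V[0,1])))
    # mat
    mat=(reg|((P[...,0]>.35)&(P[...,0]<.6)&(P[...,1]>.0)&(P[...,1]<.4)))&(im.max(-1)<35)&(P[...,2]<.015)
    rect=cv2.minAreaRect(P[mat][:,:2].astype(np.float32)); print(" mat",rect,np.nanmedian(P[mat][:,2]))
    # clamp
    reg=(P[...,0]>.35)&(P[...,0]<.75)&(P[...,1]>-.3)&(P[...,1]<.0)
    arm=reg&(P[...,2]>.045)&(g>r+12)&(g>b+5)
    print(" arm",arm.sum()); 
    q=P[arm]; print(np.percentile(q[:,2],[5,25,50,75,95]).round(4))
    top=q[q[:,2]>np.percentile(q[:,2],60)-.006]
    print(" armrect",cv2.minAreaRect(top[:,:2].astype(np.float32)))
    hd=reg&(P[...,2]>.045)&~arm; k=hd&(P[...,2]>np.median(q[:,2])+.006)
    n,l,s,ce=cv2.connectedComponentsWithStats(k.astype(np.uint8))
    for i in range(1,n):
        if s[i,4]>5: mm=l==i; print(" hd",s[i,4],ce[i].round(),np.median(P[mm],0).round(4),P[mm][:,2].max())
    bs=reg&(abs(P[...,2]-.016)<.005); rect=cv2.minAreaRect(P[bs][:,:2].astype(np.float32)); print(" base",rect)
    crop=z["im"][165:225,270:370] if c=="side" else z["im"][160:245,270:345]
    save(cv2.resize(crop,None,fx=6,fy=6,interpolation=2),c+"crop.png")
E
```

```text
side red 59 [0.455  0.2601 0.0477] [[0.4471, 0.2496, 0.0416], [0.4619, 0.2717, 0.0496]]
 top 55 [0.4547 0.2606 0.0476]
 grey 3465 [0.4743 0.2971 0.0017]
  axis [-0.99954769  0.03007366] 178.27664610364985
 mat ((0.46308255195617676, 0.19065389037132263), (0.22697813808918, 0.12643246352672577), 78.85633087158203) 0.007113659437868902
 arm 1007
[0.052  0.0612 0.0632 0.0645 0.0662]
 armrect ((0.545179545879364, -0.13380515575408936), (0.04956260323524475, 0.209329292178154), 79.09769439697266)
 hd 23 [299. 178.] [ 0.6123 -0.1454  0.0705] 0.07177055409509203
 hd 65 [326. 185.] [ 0.5298 -0.1269  0.0826] 0.08700014245943599
 base ((0.5507365465164185, -0.13225474953651428), (0.12133105844259262, 0.22015173733234406), 79.75779724121094)
scene red 21 [0.4549 0.2613 0.046 ] [[0.4488, 0.2518, 0.0261], [0.4643, 0.2688, 0.0489]]
 top 18 [0.4548 0.2607 0.0461]
 grey 927 [0.4921 0.2927 0.0012]
  axis [-0.97079574  0.23990756] 166.11891519914545
 mat ((0.4887468218803406, 0.18208938837051392), (0.22093574702739716, 0.07866830378770828), 78.29397583007812) 0.004392915020379695
 arm 779
[0.0568 0.0613 0.0624 0.0634 0.0648]
 armrect ((0.5419519543647766, -0.13305489718914032), (0.04389128088951111, 0.21244557201862335), 79.95734405517578)
 hd 59 [305. 185.] [ 0.5337 -0.1324  0.0813] 0.08520004158662187
 hd 7 [306. 208.] [ 0.61   -0.1486  0.0696] 0.07202728764210575
 base ((0.5483566522598267, -0.13376879692077637), (0.11995233595371246, 0.2213819921016693), 79.64210510253906)
```

View pics/sidecrop.png

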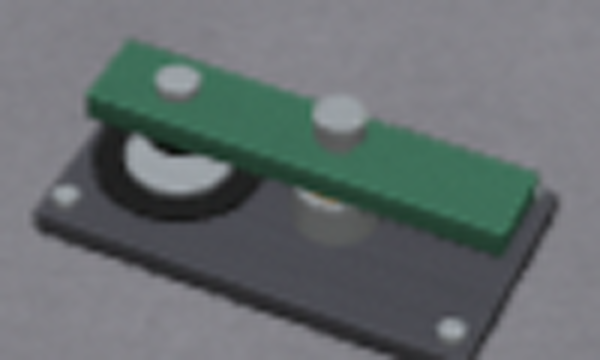

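The grip top is at z = 0.048 (6 + 41 mm expected). The arm top is at about 0.063, the shaft axis at about (0.529, -0.131), and the clamp's yaw is about -10.3°. Next I'll hover over the clip to look with the wrist camera.

```bash
cat >> h.py <<'E'
def plan(p,yaw,n,T=None):
    """rows to reach tool-down pose: position p (m), tool x at yaw (deg)"""
    T=T_tool() if T is None else T
    c,s=np.cos(np.radians(yaw)),np.sin(np.radians(yaw))
    G=np.array([[c,s,0],[s,-c,0],[0,0,-1.]])
    r=R.from_matrix(T[:3,:3].T@G).as_rotvec(degrees=True)/n
    A=T[:3,:3].copy(); step=(np.array(p)-T[:3,3])/n*1000
    for i in range(n):
        print((A.T@step).round(1).tolist(),r.round(2).tolist()); A=A@R.from_rotvec(r,degrees=True).as_matrix()
E
python3 -c "
from h import *
plan([.47,.257,.2],75,15)"
```

```text
[35.5, -41.7, 2.1] [-0.0, 0.0, -3.45]
[38.0, -39.5, 2.1] [-0.0, 0.0, -3.45]
[40.3, -37.2, 2.1] [-0.0, 0.0, -3.45]
[42.5, -34.7, 2.1] [-0.0, 0.0, -3.45]
[44.5, -32.0, 2.1] [-0.0, 0.0, -3.45]
[46.3, -29.3, 2.1] [-0.0, 0.0, -3.45]
[48.0, -26.5, 2.1] [-0.0, 0.0, -3.45]
[49.5, -23.5, 2.1] [-0.0, 0.0, -3.45]
[50.9, -20.5, 2.1] [-0.0, 0.0, -3.45]
[52.0, -17.4, 2.1] [-0.0, 0.0, -3.45]
[52.9, -14.2, 2.1] [-0.0, 0.0, -3.45]
[53.7, -11.0, 2.1] [-0.0, 0.0, -3.45]
[54.3, -7.8, 2.1] [-0.0, 0.0, -3.45]
[54.6, -4.5, 2.1] [-0.0, 0.0, -3.45]
[54.8, -1.2, 2.1] [-0.0, 0.0, -3.45]
```

Emit:
apply_moves([
  {"jaw":1,"offset":[35.5,-41.7,0],"rot":[0,0,-3.45]},
  {"jaw":1,"offset":[38,-39.5,0],"rot":[0,0,-3.45]},
  {"jaw":1,"offset":[40.3,-37.2,0],"rot":[0,0,-3.45]},
  {"jaw":1,"offset":[42.5,-34.7,0],"rot":[0,0,-3.45]},
  {"jaw":1,"offset":[44.5,-32,0],"rot":[0,0,-3.45]},
])

```text
time_s: 1.98
eef_pos: [0.308, -0.2652, 0.2315]
eef_rot: [0.0, 0.938, 0.346, 0.0]
wrist_force: [0.9, 0.6, 0.0]
opening: 1.0
grasp_force: 0.0
```

Emit:
apply_moves([
  {"jaw":1,"offset":[46.3,-29.3,2],"rot":[0,0,-3.45]},
  {"jaw":1,"offset":[48,-26.5,2],"rot":[0,0,-3.45]},
  {"jaw":1,"offset":[49.5,-23.5,2],"rot":[0,0,-3.45]},
  {"jaw":1,"offset":[50.9,-20.5,2],"rot":[0,0,-3.45]},
  {"jaw":1,"offset":[52,-17.4,2],"rot":[0,0,-3.45]},
])

```text
time_s: 2.6
eef_pos: [0.3894, -0.0033, 0.2217]
eef_rot: [0.001, 0.875, 0.483, 0.001]
wrist_force: [0.8, -0.4, 0.3]
opening: 0.997
grasp_force: 0.0
```

Emit:
apply_moves([
  {"jaw":1,"offset":[52.9,-14.2,4],"rot":[0,0,-3.45]},
  {"jaw":1,"offset":[53.7,-11,4],"rot":[0,0,-3.45]},
  {"jaw":1,"offset":[54.3,-7.8,4],"rot":[0,0,-3.45]},
  {"jaw":1,"offset":[54.6,-4.5,4],"rot":[0,0,-3.45]},
  {"jaw":1,"offset":[54.8,-1.2,4],"rot":[0,0,-3.45]},
])

```text
time_s: 3.22
eef_pos: [0.4707, 0.2588, 0.2014]
eef_rot: [0.0, 0.793, 0.609, 0.0]
wrist_force: [0.2, -0.2, -0.1]
opening: 1.001
grasp_force: 0.0
```

```bash
cat > clip.py <<'E'
from h import *
import sys
def look(tag):
    im,d,P,K,M=shot("wrist"); save(im,tag+".png"); np.savez("pics/"+tag+".npz",im=im,P=P)
    print(T_tool()[:3].round(4).tolist())
    r,g,b=[im[...,i].astype(int) for i in range(3)]
    red=(r>100)&(g<70)&(b<70)&(P[...,2]>.042)&(P[...,2]<.055)
    print("red top",red.sum(),P[red].mean(0).round(4),cv2.minAreaRect(P[red][:,:2].astype(np.float32)))
    c=P[red].mean(0)[:2]
    near=np.hypot(P[...,0]-c[0],P[...,1]-c[1])<.075
    gr=near&(abs(r-g)<30)&(abs(r-b)<30)&(r>90)&(P[...,2]>.004)&(P[...,2]<.02)
    n,l,s,ce=cv2.connectedComponentsWithStats(gr.astype(np.uint8)); i=1+s[1:,4].argmax(); p=P[l==i]
    print("plate",len(p),np.median(p,0).round(4),cv2.minAreaRect(p[:,:2].astype(np.float32)))
    # symmetric axis from centroid to grip
    v=p[:,:2].mean(0)-c; print("yaw centroid",np.degrees(np.arctan2(v[1],v[0])))
look(sys.argv[1])
E
python3 clip.py w1
```

```text
[[0.2534, 0.9673, 0.001, 0.4714], [0.9673, -0.2534, 0.0038, 0.2637], [0.004, -0.0, -1.0, 0.2006]]
red top 141 [0.4522 0.2594 0.0466] ((0.45340660214424133, 0.2612417936325073), (0.021496227011084557, 0.013850459828972816), 64.55162811279297)
plate 1455 [0.4811 0.251  0.01  ] ((0.47695431113243103, 0.2507309913635254), (0.03428450599312782, 0.06889919936656952), 65.69303131103516)
yaw centroid -17.815228328688487
```

View pics/w1.png

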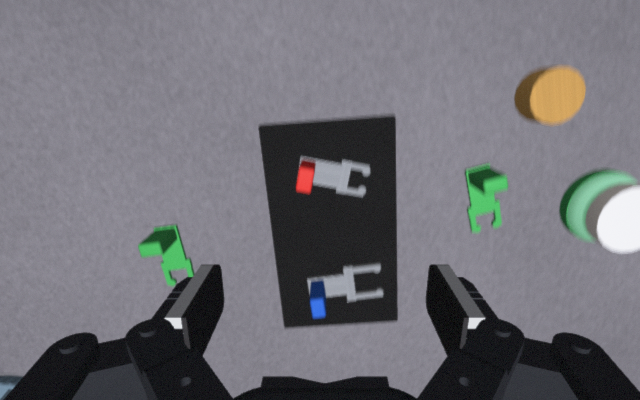

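The wrist view shows the red clip at (330,178) with its mouth to the right, and the blue clip below it at (345,285). The arm was still settling, so I'll lower, align and measure again.

```bash
python3 -c "
from h import *
plan([.454,.261,.13],66,4)"
```

```text
[-1.8, -4.0, 17.6] [-0.0, -0.06, 2.33]
[-2.0, -4.0, 17.6] [-0.0, -0.06, 2.33]
[-2.1, -3.9, 17.6] [-0.0, -0.06, 2.33]
[-2.3, -3.8, 17.6] [-0.0, -0.06, 2.33]
```

Emit:
apply_moves([
  {"jaw":1,"offset":[-1.8,-4,17.6],"rot":[0,0,2.3]},
  {"jaw":1,"offset":[-2,-4,17.6],"rot":[0,0,2.3]},
  {"jaw":1,"offset":[-2.1,-3.9,17.6],"rot":[0,0,2.3]},
  {"jaw":1,"offset":[-2.3,-3.8,17.6],"rot":[0,0,2.3]},
  {"jaw":1,"offset":[0,0,0],"rot":[0,0,0]},
])

```text
time_s: 3.9
eef_pos: [0.4514, 0.2536, 0.1296]
eef_rot: [-0.0, 0.84, 0.543, -0.002]
wrist_force: [-0.5, 0.2, 0.3]
opening: 1.0
grasp_force: 0.0
```

```bash
python3 clip.py w2; python3 - <<'E'
from h import *
z=np.load("pics/w2.npz"); im=z["im"]; P=z["P"]
# per-slice mid-line of plate / legs along approx axis
c=np.array([.4535,.261]); a=np.radians(-24); ux=np.array([np.cos(a),np.sin(a)]); uy=np.array([-ux[1],ux[0]])
q=P[...,:2]-c; X=q@ux; Y=q@uy
g=im.astype(int); m=(abs(Y)<.03)&(g.min(-1)>75)&(np.ptp(g,axis=-1)<30)&(P[...,2]>.006)&(P[...,2]<.018)
for x in np.arange(.01,.07,.005):
    s=m&(abs(X-x)<.0025)
    if s.sum()>3: print(round(x,3),s.sum(),Y[s].min().round(4),Y[s].max().round(4),((Y[s].min()+Y[s].max())/2).round(4))
E
```

```text
[[0.4101, 0.9121, -0.001, 0.4524], [0.9121, -0.4101, -0.0003, 0.2539], [-0.0007, -0.0008, -1.0, 0.1307]]
red top 171 [0.4538 0.263  0.0462] ((0.4536021053791046, 0.26122626662254333), (0.02172914333641529, 0.01355096884071827), 65.33586883544922)
plate 2030 [0.4809 0.2493 0.0102] ((0.47753316164016724, 0.24887166917324066), (0.03297682851552963, 0.07046391069889069), 63.4537239074707)
yaw centroid -28.196293947566797
0.01 185 -0.0142 0.0114 -0.0014
0.015 218 -0.0142 0.0112 -0.0015
0.02 193 -0.0142 0.0112 -0.0015
0.025 210 -0.0133 0.0111 -0.0011
0.03 219 -0.0174 0.015 -0.0012
0.035 258 -0.0176 0.0147 -0.0014
0.04 249 -0.0185 0.0147 -0.0019
0.045 107 -0.0185 0.014 -0.0023
0.05 106 -0.0176 0.0138 -0.0019
0.055 164 -0.0175 0.0136 -0.002
0.06 77 -0.0172 0.0133 -0.002
```

View pics/w2.png

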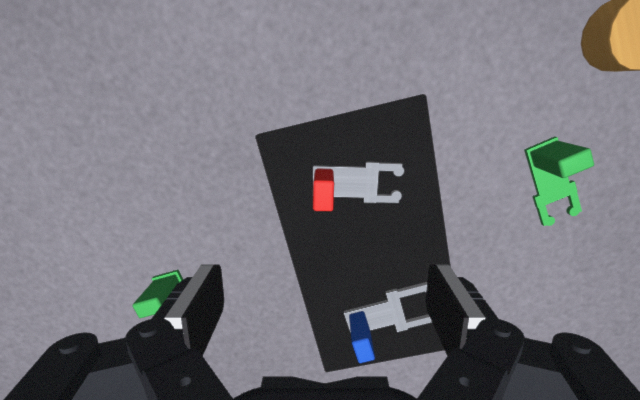

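The red clip lies level in the view at (355,185), yaw about -24.8° and grip centre about (0.4533, 0.2604). Descending on it.

```bash
python3 -c "
from h import *
plan([.4533,.2604,.055],65.2,3)"
```

```text
[2.1, -0.6, 25.2] [-0.01, 0.01, 0.2]
[2.1, -0.6, 25.2] [-0.01, 0.01, 0.2]
[2.1, -0.6, 25.2] [-0.01, 0.01, 0.2]
```

Emit:
apply_moves([
  {"jaw":1,"offset":[2.1,-0.6,25],"rot":[0,0,0.2]},
  {"jaw":1,"offset":[2.1,-0.6,25],"rot":[0,0,0.2]},
  {"jaw":1,"offset":[2.1,-0.6,25],"rot":[0,0,0.2]},
  {"jaw":1,"offset":[0,0,0],"rot":[0,0,0]},
  {"jaw":1,"offset":[0,0,0],"rot":[0,0,0]},
])

```text
time_s: 4.58
eef_pos: [0.4548, 0.2607, 0.0573]
eef_rot: [0.0, 0.843, 0.539, 0.001]
wrist_force: [0.4, -0.1, 0.4]
opening: 1.002
grasp_force: 0.0
```

Emit:
apply_moves([
  {"jaw":1,"offset":[0,0,15],"rot":[0,0,0]},
  {"jaw":1,"offset":[0,0,13],"rot":[0,0,0]},
  {"jaw":1,"offset":[0,0,12],"rot":[0,0,0]},
  {"jaw":1,"offset":[0,0,0],"rot":[0,0,0]},
  {"jaw":1,"offset":[0,0,0],"rot":[0,0,0]},
])

```text
time_s: 5.2
eef_pos: [0.4538, 0.2605, 0.0158]
eef_rot: [-0.0, 0.843, 0.538, -0.0]
wrist_force: [0.5, -0.2, 0.0]
opening: 1.005
grasp_force: 0.0
```

```bash
python3 -c "
from h import *
print(T_tool().round(4))"
```

```text
[[ 4.203e-01  9.074e-01 -1.000e-04  4.538e-01]
 [ 9.074e-01 -4.203e-01  0.000e+00  2.605e-01]
 [-0.000e+00 -1.000e-04 -1.000e+00  1.580e-02]
 [ 0.000e+00  0.000e+00  0.000e+00  1.000e+00]]
```

Good. Close, then lift straight up.

Emit:
apply_moves([
  {"jaw":0,"offset":[0,0,0],"rot":[0,0,0]},
  {"jaw":0,"offset":[0,0,0],"rot":[0,0,0]},
  {"jaw":0,"offset":[0,0,0],"rot":[0,0,0]},
  {"jaw":0,"offset":[0,0,0],"rot":[0,0,0]},
  {"jaw":0,"offset":[0,0,0],"rot":[0,0,0]},
])

```text
time_s: 5.82
eef_pos: [0.454, 0.2605, 0.0162]
eef_rot: [0.0, 0.843, 0.538, 0.0]
wrist_force: [0.1, 0.5, 1.9]
opening: 0.152
grasp_force: 58.9
```

Emit:
apply_moves([
  {"jaw":0,"offset":[0,0,0],"rot":[0,0,0]},
  {"jaw":0,"offset":[0,0,0],"rot":[0,0,0]},
  {"jaw":0,"offset":[0,0,0],"rot":[0,0,0]},
  {"jaw":0,"offset":[0,0,0],"rot":[0,0,0]},
  {"jaw":0,"offset":[0,0,0],"rot":[0,0,0]},
])

```text
time_s: 6.45
eef_pos: [0.454, 0.2605, 0.0162]
eef_rot: [0.0, 0.843, 0.538, 0.0]
wrist_force: [0.1, 1.0, 5.4]
opening: 0.158
grasp_force: 59.1
```

Emit:
apply_moves([
  {"jaw":0,"offset":[0,0,-10],"rot":[0,0,0]},
  {"jaw":0,"offset":[0,0,-35],"rot":[0,0,0]},
  {"jaw":0,"offset":[0,0,-45],"rot":[0,0,0]},
  {"jaw":0,"offset":[0,0,-45],"rot":[0,0,0]},
  {"jaw":0,"offset":[0,0,0],"rot":[0,0,0]},
])

```text
time_s: 7.08
eef_pos: [0.4562, 0.2613, 0.1551]
eef_rot: [0.001, 0.843, 0.538, 0.004]
wrist_force: [-0.2, -0.4, -0.5]
opening: 0.156
grasp_force: 58.5
```

```bash
python3 -c "
from h import *
plan([.4383,-.1143,.15],79.7,9)"
```

```text
[-38.7, 15.7, 0.5] [0.04, -0.03, -1.62]
[-39.1, 14.6, 0.5] [0.04, -0.03, -1.62]
[-39.5, 13.5, 0.5] [0.04, -0.03, -1.62]
[-39.9, 12.4, 0.5] [0.04, -0.03, -1.62]
[-40.2, 11.3, 0.5] [0.04, -0.03, -1.62]
[-40.5, 10.1, 0.5] [0.04, -0.03, -1.62]
[-40.8, 9.0, 0.5] [0.04, -0.03, -1.62]
[-41.0, 7.8, 0.5] [0.04, -0.03, -1.62]
[-41.2, 6.7, 0.5] [0.04, -0.03, -1.62]
```

Emit:
apply_moves([
  {"jaw":0,"offset":[-38.7,15.7,0.5],"rot":[0,0,-1.62]},
  {"jaw":0,"offset":[-39.1,14.6,0.5],"rot":[0,0,-1.62]},
  {"jaw":0,"offset":[-39.5,13.5,0.5],"rot":[0,0,-1.62]},
  {"jaw":0,"offset":[-39.9,12.4,0.5],"rot":[0,0,-1.62]},
  {"jaw":0,"offset":[-40.2,11.3,0.5],"rot":[0,0,-1.62]},
])

```text
time_s: 7.7
eef_pos: [0.4424, 0.0508, 0.1472]
eef_rot: [-0.001, 0.802, 0.597, -0.001]
wrist_force: [0.9, -0.6, -0.5]
opening: 0.152
grasp_force: 58.5
```

Emit:
apply_moves([
  {"jaw":0,"offset":[-40.5,10.1,0.5],"rot":[0,0,-1.62]},
  {"jaw":0,"offset":[-40.8,9,0.5],"rot":[0,0,-1.62]},
  {"jaw":0,"offset":[-41,7.8,0.5],"rot":[0,0,-1.62]},
  {"jaw":0,"offset":[-41.2,6.7,0.5],"rot":[0,0,-1.62]},
  {"jaw":0,"offset":[0,0,0],"rot":[0,0,0]},
])

```text
time_s: 8.32
eef_pos: [0.4349, -0.1168, 0.1454]
eef_rot: [-0.001, 0.769, 0.639, -0.0]
wrist_force: [-0.1, 1.2, -0.6]
opening: 0.155
grasp_force: 58.5
```

Emit:
apply_moves([
  {"jaw":0,"offset":[0,0,0],"rot":[0,0,0]},
  {"jaw":0,"offset":[0,0,0],"rot":[0,0,0]},
  {"jaw":0,"offset":[0,0,0],"rot":[0,0,0]},
  {"jaw":0,"offset":[0,0,0],"rot":[0,0,0]},
  {"jaw":0,"offset":[0,0,0],"rot":[0,0,0]},
])

```text
time_s: 8.95
eef_pos: [0.4359, -0.1146, 0.1464]
eef_rot: [0.0, 0.767, 0.641, 0.0]
wrist_force: [0.4, 0.6, 0.2]
opening: 0.155
grasp_force: 58.5
```

```bash
cat > see.py <<'E'
from h import *
import sys
im,d,P,K,M=shot("wrist"); save(im,sys.argv[1]+".png"); np.savez("pics/"+sys.argv[1]+".npz",im=im,P=P)
T=T_tool(); print(T[:3].round(4).tolist())
g=im.astype(int); r,gg,b=g[...,0],g[...,1],g[...,2]
arm=(gg>r+12)&(gg>b+5)&(P[...,2]>.045)&(P[...,2]<.08)&(P[...,1]<-.05)
q=P[arm]; print("arm",len(q),np.percentile(q[:,2],[5,25,50,75,95]).round(4)); rect=cv2.minAreaRect(q[abs(q[:,2]-np.median(q[:,2]))<.006][:,:2].astype(np.float32)); print(rect)
k=(P[...,2]>.072)&(P[...,2]<.095)&(P[...,0]>.49)&(abs(P[...,1]+.13)<.05)
n,l,s,ce=cv2.connectedComponentsWithStats(k.astype(np.uint8))
for i in range(1,n):
    if s[i,4]>30: p=P[l==i]; t=p[p[:,2]>np.median(p[:,2])-.003]; print("hd",s[i],np.median(p,0).round(4),cv2.minEnclosingCircle(t[:,:2].astype(np.float32)),np.percentile(p[:,2],[5,50,95]).round(4))
# clip in the hand, tool frame
L=(P-T[:3,3])@T[:3,:3]
m=(abs(L[...,0])<.03)&(L[...,1]>.01)&(L[...,1]<.085)&(L[...,2]>-.012)&(L[...,2]<.03)&(np.ptp(g,axis=-1)<35)&(r>75)
for y in np.arange(.015,.08,.005):
    s=m&(abs(L[...,1]-y)<.0025)
    if s.sum()>5: x=L[s]; print(round(y,3),s.sum(),x[:,0].min().round(4),x[:,0].max().round(4),((x[:,0].min()+x[:,0].max())/2).round(4),np.median(x[:,2]).round(4))
E
python3 see.py w3
```

```text
[[0.1781, 0.984, 0.0001, 0.4359], [0.984, -0.1781, -0.0, -0.1147], [-0.0, 0.0001, -1.0, 0.1464]]
arm 16897 [0.0587 0.062  0.0626 0.063  0.0636]
((0.5427757501602173, -0.13412907719612122), (0.044221363961696625, 0.20998060703277588), 79.6806411743164)
hd [ 449  194   43   40 1292] [ 0.526  -0.1292  0.0822] ((0.5272434949874878, -0.13150832056999207), 0.012430353090167046) [0.0743 0.0822 0.0835]
0.015 230 0.0001 0.0125 0.0063 0.0059
0.02 280 -0.0021 0.0126 0.0052 0.006
0.025 443 -0.0113 0.0124 0.0005 0.0059
0.03 536 -0.0158 0.0161 0.0001 0.006
0.035 661 -0.0163 0.0164 0.0 0.0059
0.04 593 -0.0163 0.0166 0.0001 0.0059
0.045 258 -0.0156 0.0159 0.0001 0.0061
0.05 268 -0.0156 0.0159 0.0001 0.0061
0.055 390 -0.0155 0.016 0.0003 0.006
0.06 206 -0.0157 0.0155 -0.0001 0.0061
```

View pics/w3.png

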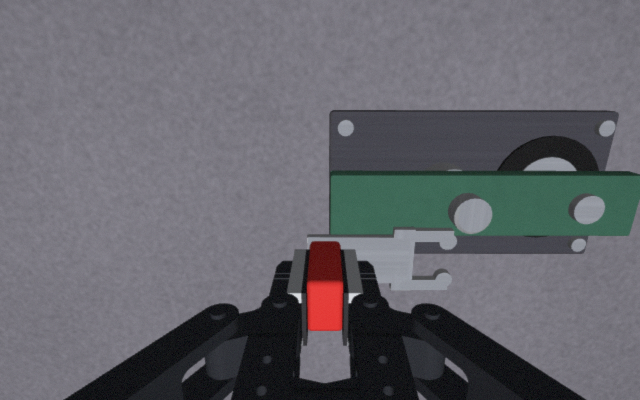

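The clip is held centred and square. In the image the shaft head is at (473,214) and the arm's tail edge at column 330. The measurements agree: lateral error about 0.2 mm, yaw error under 0.1°, arm top about 0.0627. I expect contact at TCP z of about 0.073, so I'll descend, then feel for it.

Emit:
apply_moves([
  {"jaw":0,"offset":[0,4,15],"rot":[0,0,0]},
  {"jaw":0,"offset":[0,4,20],"rot":[0,0,0]},
  {"jaw":0,"offset":[0,0,18],"rot":[0,0,0]},
  {"jaw":0,"offset":[0,0,10],"rot":[0,0,0]},
  {"jaw":0,"offset":[0,0,0],"rot":[0,0,0]},
])

```text
time_s: 9.62
eef_pos: [0.443, -0.116, 0.0823]
eef_rot: [-0.001, 0.768, 0.641, -0.0]
wrist_force: [0.1, -0.4, -0.1]
opening: 0.157
grasp_force: 58.5
```

Emit:
apply_moves([
  {"jaw":0,"offset":[0,0,1],"rot":[0,0,0]},
  {"jaw":0,"offset":[0,0,1],"rot":[0,0,0]},
  {"jaw":0,"offset":[0,0,1],"rot":[0,0,0]},
  {"jaw":0,"offset":[0,0,0],"rot":[0,0,0]},
  {"jaw":0,"offset":[0,0,0],"rot":[0,0,0]},
])

```text
time_s: 10.25
eef_pos: [0.4438, -0.1163, 0.0805]
eef_rot: [0.0, 0.768, 0.641, 0.0]
wrist_force: [-0.4, -0.8, -1.1]
opening: 0.156
grasp_force: 58.5
```

Emit:
apply_moves([
  {"jaw":0,"offset":[0,0,1.5],"rot":[0,0,0]},
  {"jaw":0,"offset":[0,0,1.5],"rot":[0,0,0]},
  {"jaw":0,"offset":[0,0,1],"rot":[0,0,0]},
  {"jaw":0,"offset":[0,0,0],"rot":[0,0,0]},
  {"jaw":0,"offset":[0,0,0],"rot":[0,0,0]},
])

```text
time_s: 10.88
eef_pos: [0.4437, -0.1163, 0.0764]
eef_rot: [-0.0, 0.768, 0.641, 0.0]
wrist_force: [-1.2, 0.1, -1.2]
opening: 0.156
grasp_force: 58.5
```

Emit:
apply_moves([
  {"jaw":0,"offset":[0,0,0.7],"rot":[0,0,0]},
  {"jaw":0,"offset":[0,0,0.7],"rot":[0,0,0]},
  {"jaw":0,"offset":[0,0,0.6],"rot":[0,0,0]},
  {"jaw":0,"offset":[0,0,0],"rot":[0,0,0]},
  {"jaw":0,"offset":[0,0,0],"rot":[0,0,0]},
])

```text
time_s: 11.5
eef_pos: [0.4437, -0.1163, 0.0744]
eef_rot: [0.0, 0.768, 0.641, 0.0]
wrist_force: [0.2, 0.9, -0.6]
opening: 0.152
grasp_force: 58.5
```

Emit:
apply_moves([
  {"jaw":0,"offset":[0,0,0.5],"rot":[0,0,0]},
  {"jaw":0,"offset":[0,0,0.5],"rot":[0,0,0]},
  {"jaw":0,"offset":[0,0,0],"rot":[0,0,0]},
  {"jaw":0,"offset":[0,0,0],"rot":[0,0,0]},
  {"jaw":0,"offset":[0,0,0],"rot":[0,0,0]},
])

```text
time_s: 12.12
eef_pos: [0.4437, -0.1163, 0.0734]
eef_rot: [0.0, 0.768, 0.641, 0.0]
wrist_force: [-0.9, -0.1, -1.1]
opening: 0.157
grasp_force: 58.5
```

Emit:
apply_moves([
  {"jaw":0,"offset":[0,0,0.3],"rot":[0,0,0]},
  {"jaw":0,"offset":[0,0,0.2],"rot":[0,0,0]},
  {"jaw":0,"offset":[0,0,0],"rot":[0,0,0]},
  {"jaw":0,"offset":[0,0,0],"rot":[0,0,0]},
  {"jaw":0,"offset":[0,0,0],"rot":[0,0,0]},
])

```text
time_s: 12.75
eef_pos: [0.4437, -0.1163, 0.0729]
eef_rot: [-0.0, 0.768, 0.641, -0.0]
wrist_force: [-0.1, 0.3, -1.0]
opening: 0.155
grasp_force: 58.5
```

Emit:
apply_moves([
  {"jaw":0,"offset":[0,0,0.3],"rot":[0,0,0]},
  {"jaw":0,"offset":[0,0,0.2],"rot":[0,0,0]},
  {"jaw":0,"offset":[0,0,0],"rot":[0,0,0]},
  {"jaw":0,"offset":[0,0,0],"rot":[0,0,0]},
  {"jaw":0,"offset":[0,0,0],"rot":[0,0,0]},
])

```text
time_s: 13.38
eef_pos: [0.4437, -0.1164, 0.0726]
eef_rot: [0.0, 0.768, 0.641, 0.0]
wrist_force: [-2.8, 0.6, 4.9]
opening: 0.151
grasp_force: 59.4
```

Emit:
apply_moves([
  {"jaw":0,"offset":[0,0,0.3],"rot":[0,0,0]},
  {"jaw":0,"offset":[0,0,0.2],"rot":[0,0,0]},
  {"jaw":0,"offset":[0,0,0],"rot":[0,0,0]},
  {"jaw":0,"offset":[0,0,0],"rot":[0,0,0]},
  {"jaw":0,"offset":[0,0,0],"rot":[0,0,0]},
])

```text
time_s: 14.0
eef_pos: [0.4438, -0.1164, 0.0726]
eef_rot: [-0.0, 0.768, 0.641, -0.0]
wrist_force: [-5.1, 2.2, 11.4]
opening: 0.161
grasp_force: 60.5
```

Contact at TCP z = 0.0726, so the arm top is about 0.0626, matching the cameras. I'll ease off to a light touch and slide forward. Lip contact is due in about 15 mm.

Emit:
apply_moves([
  {"jaw":0,"offset":[0,0,-0.6],"rot":[0,0,0]},
  {"jaw":0,"offset":[0,1.5,0],"rot":[0,0,0]},
  {"jaw":0,"offset":[0,1.5,0],"rot":[0,0,0]},
  {"jaw":0,"offset":[0,1.5,0],"rot":[0,0,0]},
  {"jaw":0,"offset":[0,1.5,0],"rot":[0,0,0]},
])

```text
time_s: 14.62
eef_pos: [0.4494, -0.1174, 0.0726]
eef_rot: [-0.0, 0.768, 0.641, -0.0]
wrist_force: [-4.0, 1.7, 7.6]
opening: 0.151
grasp_force: 59.6
```

Emit:
apply_moves([
  {"jaw":0,"offset":[0,1.5,0],"rot":[0,0,0]},
  {"jaw":0,"offset":[0,1.5,0],"rot":[0,0,0]},
  {"jaw":0,"offset":[0,1.5,0],"rot":[0,0,0]},
  {"jaw":0,"offset":[0,0,0],"rot":[0,0,0]},
  {"jaw":0,"offset":[0,0,0],"rot":[0,0,0]},
])

```text
time_s: 15.25
eef_pos: [0.454, -0.1183, 0.0726]
eef_rot: [0.0, 0.768, 0.641, -0.0]
wrist_force: [-2.4, -0.8, 5.4]
opening: 0.154
grasp_force: 59.4
```

Emit:
apply_moves([
  {"jaw":0,"offset":[0,1.2,-0.2],"rot":[0,0,0]},
  {"jaw":0,"offset":[0,1.2,0],"rot":[0,0,0]},
  {"jaw":0,"offset":[0,1.2,0],"rot":[0,0,0]},
  {"jaw":0,"offset":[0,1.2,0],"rot":[0,0,0]},
  {"jaw":0,"offset":[0,0,0],"rot":[0,0,0]},
])

```text
time_s: 15.88
eef_pos: [0.459, -0.1191, 0.0726]
eef_rot: [0.0, 0.768, 0.641, 0.0]
wrist_force: [-0.1, -0.1, 0.2]
opening: 0.154
grasp_force: 58.9
```

Emit:
apply_moves([
  {"jaw":0,"offset":[0,1,0],"rot":[0,0,0]},
  {"jaw":0,"offset":[0,1,0],"rot":[0,0,0]},
  {"jaw":0,"offset":[0,1,0],"rot":[0,0,0]},
  {"jaw":0,"offset":[0,0,0],"rot":[0,0,0]},
  {"jaw":0,"offset":[0,0,0],"rot":[0,0,0]},
])

```text
time_s: 16.5
eef_pos: [0.4619, -0.1196, 0.0726]
eef_rot: [0.0, 0.768, 0.641, 0.0]
wrist_force: [-0.3, 0.5, -0.6]
opening: 0.152
grasp_force: 58.7
```

Emit:
apply_moves([
  {"jaw":0,"offset":[0,0.7,0],"rot":[0,0,0]},
  {"jaw":0,"offset":[0,0.7,0],"rot":[0,0,0]},
  {"jaw":0,"offset":[0,0.6,0],"rot":[0,0,0]},
  {"jaw":0,"offset":[0,0,0],"rot":[0,0,0]},
  {"jaw":0,"offset":[0,0,0],"rot":[0,0,0]},
])

```text
time_s: 17.12
eef_pos: [0.4637, -0.1199, 0.0727]
eef_rot: [-0.0, 0.768, 0.641, 0.0]
wrist_force: [-0.1, -0.1, -1.4]
opening: 0.156
grasp_force: 58.7
```

Emit:
apply_moves([
  {"jaw":0,"offset":[0,0.6,0],"rot":[0,0,0]},
  {"jaw":0,"offset":[0,0.6,0],"rot":[0,0,0]},
  {"jaw":0,"offset":[0,0.3,0],"rot":[0,0,0]},
  {"jaw":0,"offset":[0,0,0],"rot":[0,0,0]},
  {"jaw":0,"offset":[0,0,0],"rot":[0,0,0]},
])

```text
time_s: 17.75
eef_pos: [0.4651, -0.1202, 0.0727]
eef_rot: [-0.0, 0.768, 0.641, -0.0]
wrist_force: [0.8, 0.4, -0.9]
opening: 0.155
grasp_force: 58.7
```

Emit:
apply_moves([
  {"jaw":0,"offset":[0,0.5,0],"rot":[0,0,0]},
  {"jaw":0,"offset":[0,0.5,0],"rot":[0,0,0]},
  {"jaw":0,"offset":[0,0.5,0],"rot":[0,0,0]},
  {"jaw":0,"offset":[0,0,0],"rot":[0,0,0]},
  {"jaw":0,"offset":[0,0,0],"rot":[0,0,0]},
])

```text
time_s: 18.38
eef_pos: [0.4659, -0.1203, 0.0727]
eef_rot: [-0.001, 0.768, 0.641, -0.001]
wrist_force: [-5.3, 0.5, 3.5]
opening: 0.154
grasp_force: 59.4
```

Emit:
apply_moves([
  {"jaw":0,"offset":[0,0.5,0],"rot":[0,0,0]},
  {"jaw":0,"offset":[0,0.5,0],"rot":[0,0,0]},
  {"jaw":0,"offset":[0,0.5,0],"rot":[0,0,0]},
  {"jaw":0,"offset":[0,0,0],"rot":[0,0,0]},
  {"jaw":0,"offset":[0,0,0],"rot":[0,0,0]},
])

```text
time_s: 19.0
eef_pos: [0.4665, -0.1203, 0.0727]
eef_rot: [-0.002, 0.767, 0.641, -0.001]
wrist_force: [-9.8, 1.3, 9.0]
opening: 0.157
grasp_force: 60.0
```

Lips have met the neck, with the force building. Continuing in small steps.

Emit:
apply_moves([
  {"jaw":0,"offset":[0,0.4,0],"rot":[0,0,0]},
  {"jaw":0,"offset":[0,0.4,0],"rot":[0,0,0]},
  {"jaw":0,"offset":[0,0,0],"rot":[0,0,0]},
  {"jaw":0,"offset":[0,0,0],"rot":[0,0,0]},
  {"jaw":0,"offset":[0,0,0],"rot":[0,0,0]},
])

```text
time_s: 19.62
eef_pos: [0.4671, -0.1204, 0.0727]
eef_rot: [-0.002, 0.767, 0.641, -0.001]
wrist_force: [-10.2, 1.8, 9.5]
opening: 0.155
grasp_force: 60.1
```

Emit:
apply_moves([
  {"jaw":0,"offset":[0,0.4,0],"rot":[0,0,0]},
  {"jaw":0,"offset":[0,0.4,0],"rot":[0,0,0]},
  {"jaw":0,"offset":[0,0,0],"rot":[0,0,0]},
  {"jaw":0,"offset":[0,0,0],"rot":[0,0,0]},
  {"jaw":0,"offset":[0,0,0],"rot":[0,0,0]},
])

```text
time_s: 20.25
eef_pos: [0.4679, -0.1205, 0.0727]
eef_rot: [-0.002, 0.767, 0.641, -0.001]
wrist_force: [-10.7, 2.3, 9.6]
opening: 0.156
grasp_force: 60.1
```

Emit:
apply_moves([
  {"jaw":0,"offset":[0,0.4,0],"rot":[0,0,0]},
  {"jaw":0,"offset":[0,0.4,0],"rot":[0,0,0]},
  {"jaw":0,"offset":[0,0.4,0],"rot":[0,0,0]},
  {"jaw":0,"offset":[0,0,0],"rot":[0,0,0]},
  {"jaw":0,"offset":[0,0,0],"rot":[0,0,0]},
])

```text
time_s: 20.88
eef_pos: [0.4691, -0.1207, 0.0727]
eef_rot: [-0.002, 0.767, 0.641, -0.001]
wrist_force: [-10.7, 0.6, 8.3]
opening: 0.153
grasp_force: 59.9
```

Emit:
apply_moves([
  {"jaw":0,"offset":[0,0.4,0],"rot":[0,0,0]},
  {"jaw":0,"offset":[0,0.4,0],"rot":[0,0,0]},
  {"jaw":0,"offset":[0,0.4,0],"rot":[0,0,0]},
  {"jaw":0,"offset":[0,0,0],"rot":[0,0,0]},
  {"jaw":0,"offset":[0,0,0],"rot":[0,0,0]},
])

```text
time_s: 21.5
eef_pos: [0.4705, -0.121, 0.0727]
eef_rot: [-0.002, 0.767, 0.641, -0.001]
wrist_force: [-9.0, 1.6, 9.2]
opening: 0.154
grasp_force: 59.8
```

Going in at about 10 N. Continuing.

Emit:
apply_moves([
  {"jaw":0,"offset":[0,0.6,0],"rot":[0,0,0]},
  {"jaw":0,"offset":[0,0.6,0],"rot":[0,0,0]},
  {"jaw":0,"offset":[0,0.6,0],"rot":[0,0,0]},
  {"jaw":0,"offset":[0,0,0],"rot":[0,0,0]},
  {"jaw":0,"offset":[0,0,0],"rot":[0,0,0]},
])

```text
time_s: 22.12
eef_pos: [0.4728, -0.1215, 0.0727]
eef_rot: [-0.001, 0.768, 0.641, -0.001]
wrist_force: [-6.9, 1.4, 5.9]
opening: 0.152
grasp_force: 59.3
```

Emit:
apply_moves([
  {"jaw":0,"offset":[0,0.5,0],"rot":[0,0,0]},
  {"jaw":0,"offset":[0,0.5,0],"rot":[0,0,0]},
  {"jaw":0,"offset":[0,0.5,0],"rot":[0,0,0]},
  {"jaw":0,"offset":[0,0,0],"rot":[0,0,0]},
  {"jaw":0,"offset":[0,0,0],"rot":[0,0,0]},
])

```text
time_s: 22.75
eef_pos: [0.4752, -0.122, 0.0726]
eef_rot: [-0.0, 0.768, 0.641, -0.0]
wrist_force: [-2.7, 1.0, 0.9]
opening: 0.152
grasp_force: 58.8
```

Emit:
apply_moves([
  {"jaw":0,"offset":[0,0.5,0],"rot":[0,0,0]},
  {"jaw":0,"offset":[0,0.5,0],"rot":[0,0,0]},
  {"jaw":0,"offset":[0,0.5,0],"rot":[0,0,0]},
  {"jaw":0,"offset":[0,0,0],"rot":[0,0,0]},
  {"jaw":0,"offset":[0,0,0],"rot":[0,0,0]},
])

```text
time_s: 23.38
eef_pos: [0.4771, -0.1225, 0.0728]
eef_rot: [0.0, 0.768, 0.641, 0.0]
wrist_force: [1.2, -1.0, -1.7]
opening: 0.156
grasp_force: 58.4
```

Emit:
apply_moves([
  {"jaw":0,"offset":[0,0.4,0],"rot":[0,0,0]},
  {"jaw":0,"offset":[0,0.4,0],"rot":[0,0,0]},
  {"jaw":0,"offset":[0,0.4,0],"rot":[0,0,0]},
  {"jaw":0,"offset":[0,0,0],"rot":[0,0,0]},
  {"jaw":0,"offset":[0,0,0],"rot":[0,0,0]},
])

```text
time_s: 24.0
eef_pos: [0.478, -0.1226, 0.0727]
eef_rot: [0.0, 0.768, 0.641, 0.0]
wrist_force: [0.5, 0.7, -0.8]
opening: 0.155
grasp_force: 58.5
```

Emit:
apply_moves([
  {"jaw":0,"offset":[0,0.4,0],"rot":[0,0,0]},
  {"jaw":0,"offset":[0,0.4,0],"rot":[0,0,0]},
  {"jaw":0,"offset":[0,0,0],"rot":[0,0,0]},
  {"jaw":0,"offset":[0,0,0],"rot":[0,0,0]},
  {"jaw":0,"offset":[0,0,0],"rot":[0,0,0]},
])

```text
time_s: 24.62
eef_pos: [0.4787, -0.1227, 0.0727]
eef_rot: [-0.0, 0.768, 0.641, -0.0]
wrist_force: [0.1, 0.1, 0.1]
opening: 0.153
grasp_force: 58.5
```

Emit:
apply_moves([
  {"jaw":0,"offset":[0,0.4,0],"rot":[0,0,0]},
  {"jaw":0,"offset":[0,0.4,0],"rot":[0,0,0]},
  {"jaw":0,"offset":[0,0,0],"rot":[0,0,0]},
  {"jaw":0,"offset":[0,0,0],"rot":[0,0,0]},
  {"jaw":0,"offset":[0,0,0],"rot":[0,0,0]},
])

```text
time_s: 25.25
eef_pos: [0.4792, -0.1227, 0.0726]
eef_rot: [-0.0, 0.768, 0.641, -0.0]
wrist_force: [-4.2, 0.0, 2.3]
opening: 0.153
grasp_force: 59.1
```

Emit:
apply_moves([
  {"jaw":0,"offset":[0,0.4,0],"rot":[0,0,0]},
  {"jaw":0,"offset":[0,0.3,0],"rot":[0,0,0]},
  {"jaw":0,"offset":[0,0,0],"rot":[0,0,0]},
  {"jaw":0,"offset":[0,0,0],"rot":[0,0,0]},
  {"jaw":0,"offset":[0,0,0],"rot":[0,0,0]},
])

```text
time_s: 25.88
eef_pos: [0.4793, -0.1227, 0.0727]
eef_rot: [-0.001, 0.768, 0.641, -0.001]
wrist_force: [-7.1, 0.6, 5.9]
opening: 0.152
grasp_force: 59.7
```

Emit:
apply_moves([
  {"jaw":0,"offset":[0,0.4,0],"rot":[0,0,0]},
  {"jaw":0,"offset":[0,0.4,0],"rot":[0,0,0]},
  {"jaw":0,"offset":[0,0,0],"rot":[0,0,0]},
  {"jaw":0,"offset":[0,0,0],"rot":[0,0,0]},
  {"jaw":0,"offset":[0,0,0],"rot":[0,0,0]},
])

```text
time_s: 26.5
eef_pos: [0.4794, -0.1227, 0.0727]
eef_rot: [-0.002, 0.767, 0.641, -0.001]
wrist_force: [-10.6, 0.7, 9.3]
opening: 0.152
grasp_force: 60.3
```

It has stopped solid at the expected place, within 1 mm of the measured axis. I'll relieve the push, open a little (the head is near the front finger), then retreat upwards.

Emit:
apply_moves([
  {"jaw":0,"offset":[0,-1,0],"rot":[0,0,0]},
  {"jaw":0,"offset":[0,-0.6,0],"rot":[0,0,0]},
  {"jaw":0,"offset":[0,0,0],"rot":[0,0,0]},
  {"jaw":0.33,"offset":[0,0,0],"rot":[0,0,0]},
  {"jaw":0.33,"offset":[0,0,0],"rot":[0,0,0]},
])

```text
time_s: 27.12
eef_pos: [0.4802, -0.1231, 0.0729]
eef_rot: [0.001, 0.768, 0.641, 0.0]
wrist_force: [-0.4, -0.7, 0.5]
opening: 0.331
grasp_force: 0.0
```

Emit:
apply_moves([
  {"jaw":0.33,"offset":[0,0,0],"rot":[0,0,0]},
  {"jaw":0.33,"offset":[0,0,0],"rot":[0,0,0]},
  {"jaw":0.33,"offset":[0,0,-5],"rot":[0,0,0]},
  {"jaw":0.33,"offset":[0,0,-5],"rot":[0,0,0]},
  {"jaw":0.33,"offset":[0,0,0],"rot":[0,0,0]},
])

```text
time_s: 27.75
eef_pos: [0.4799, -0.1231, 0.0834]
eef_rot: [0.001, 0.768, 0.641, 0.0]
wrist_force: [-0.1, 0.2, 0.9]
opening: 0.33
grasp_force: 0.0
```

Emit:
apply_moves([
  {"jaw":0.33,"offset":[0,0,-15],"rot":[0,0,0]},
  {"jaw":0.33,"offset":[0,0,-20],"rot":[0,0,0]},
  {"jaw":0.33,"offset":[0,0,-30],"rot":[0,0,0]},
  {"jaw":0.33,"offset":[0,0,-30],"rot":[0,0,0]},
  {"jaw":0.33,"offset":[0,0,-20],"rot":[0,0,0]},
])

```text
time_s: 28.38
eef_pos: [0.48, -0.1231, 0.2003]
eef_rot: [0.001, 0.768, 0.641, 0.001]
wrist_force: [-0.1, -0.0, -0.2]
opening: 0.329
grasp_force: 0.0
```

Emit:
apply_moves([
  {"jaw":0.33,"offset":[-20,-20,0],"rot":[0,0,0]},
  {"jaw":0.33,"offset":[-20,-20,0],"rot":[0,0,0]},
  {"jaw":0.33,"offset":[0,0,0],"rot":[0,0,0]},
  {"jaw":0.33,"offset":[0,0,0],"rot":[0,0,0]},
  {"jaw":0.33,"offset":[0,0,0],"rot":[0,0,0]},
])

```text
time_s: 29.0
eef_pos: [0.4335, -0.1547, 0.1979]
eef_rot: [0.0, 0.767, 0.641, 0.0]
wrist_force: [-0.2, -0.2, -0.4]
opening: 0.328
grasp_force: 0.0
```

```bash
python3 - <<'E'
from h import *
im,d,P,K,M=shot("wrist"); save(im,"w4.png")
g=im.astype(int); red=(g[...,0]>100)&(g[...,1]<70)&(g[...,2]<70)&(P[...,2]>.08)&(P[...,2]<.12)
t=red&(P[...,2]>.099); r=cv2.minAreaRect(P[t][:,:2].astype(np.float32)); print(r,P[t].mean(0))
S=np.array([.5277,-.1315]); print("dist grip-axis",np.linalg.norm(np.array(r[0])-S))
E
```

```text
((0.478760302066803, -0.12252749502658844), (0.021480662748217583, 0.013436281122267246), 80.9881591796875) [ 0.47850226 -0.12344614  0.10315753]
dist grip-axis 0.049755400503769025
```

View pics/w4.png

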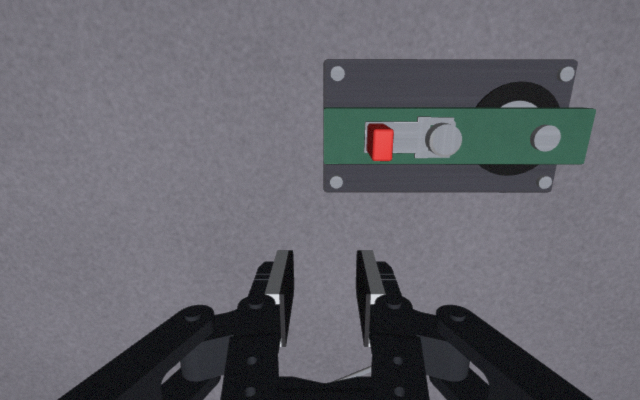

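The clip lies flat and square on the arm, with its legs under the head at (445,138). The grip at (380,142) is 49.8 mm from the shaft axis (50 expected), and its top is at 0.103. It is home and released.

```bash
python3 -c "
from bench import ctrl
print(ctrl.hand_in())"
```

```text
the job is handed in; nothing more can be done
None
```

The red-grip clip is seated fully home in the shaft groove and released, with push readings of about 11 N at most; the job was handed in after about 29 s, with the blue clip and everything else left alone.

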